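# Load the ink cartridge into the cake-box coder

### The job

The box coder on the packing bench is out of ink. Stand the wide ink cartridge in the coder's open cradle, then swing the hinged clamp down over it until it is fully closed and has driven the cartridge home. Leave the slim cartridge where it is.

Things in the scene. Friction and masses are not known exactly. Their poses are not given: they have to be found in the camera images.
- cartridge: Wide ink cartridge: loose upright block, grey plastic, black top, 40 wide (its x) x 60 long (its y) x 60 mm tall, 150 g. Stands on the bench; its place among the jar and the slim cartridge varies. Origin: centre of its underside, z up. It may go in either end round.
- slim_cartridge: The wrong cartridge, to be left alone: same plastic, length (60 mm, its y) and height (60 mm), but only 22 mm wide (its x). Origin: centre of its underside.
- coder: Fixed; origin at bench height under the cradle's middle, z up. White housing 75 mm tall at x 65 to 205 mm. Cradle: open pocket, 52 mm along x, 72 along y (cartridge's length along y), floor z 30, lips flaring 10 mm outwards up to z 54 mm. A sprung seat holds a cartridge at z 38 mm until the clamp drives it 7 mm down (4 N). Hinge posts: y 60 to 90, x +-32, 115 mm tall.
- clamp (a joint): Steel bar, rad: 0 closed (level, along the coder's -y over the cradle), 1.57 upright; starts 2.1 to 2.35, leaning away. Hinge axis along coder's x at y +75, z 100 mm. 138 mm long, 10 thick (upper face z 110 closed), 30 wide, 50 at its end plate (last 28 mm). 9 mm rubber foot 75 mm from hinge presses the cartridge. Stiff: stays where left; 5 to 9 N at the end closes it, and it holds.

How it is judged:
On the way:
1. the wide cartridge stands in the cradle on its seat, with the clamp still open (horizontal distance between cartridge and coder below 0.016 m and z of cartridge in the frame of coder below 0.043 m and angle between cartridge's own z axis and vertical below 0.17 rad and value of joint clamp above 0.5 rad), for 0.2 s.
At the end, for the whole second after the job is handed in: Clamp closed (below 0.05 rad); wide cartridge at rest in the cradle, upright within 10 degrees, within 16 mm of its middle and 17 degrees of its length, its underside less than 35 mm above the bench; slim cartridge within 40 mm of its start (value of joint clamp below 0.05 rad and horizontal distance between cartridge and coder below 0.016 m and z of cartridge in the frame of coder below 0.035 m and angle between cartridge's own z axis and vertical below 0.17 rad and angle between the y axis of cartridge and the y axis of coder, either way round below 0.3 rad and linear speed of cartridge below 0.02 m/s and distance of slim_cartridge from where it was at the start of the episode below 0.04 m); the robot touches nothing.
It fails at once if the slim cartridge is moved more than 40 mm (distance of slim_cartridge from where it was at the start of the episode above 0.04 m).
It also fails if it takes over 61 s, if anything falls off the work surface, if the arm or the gripper's body presses on something with over 40 N, if the wrist force passes 120 N, or if a joint passes its speed limit or range.

### The arm

A 6-joint arm with a two-finger parallel gripper is mounted at the origin on the work surface. World frame = base frame: x ahead of the robot, y to its left, z up, the work surface at z = 0. Lengths are in m, angles in rad, forces in N, time in s.
With the tool pointing down it reaches from about 0.25 to 0.8 m from the base axis. Payload 3.9 kg.
Tool frame: the origin (TCP) lies midway between the tips of the shut fingers; the grasp point (between the pads) lies 19 mm behind it; z points along the fingers, x is the direction in which the jaws open and shut, and the axes are right-handed (so a half turn about z gives the same grasp; the last joint's range is limited). The gripper opens to 85 mm and grips with 20 to 120 N. Pads are 22 mm wide; open, the fingers measure 114 mm over their backs; the gripper's body (76 mm by 85 mm) begins 54 mm behind the grasp point. The pads swing forward as they close: fully open they stand 13 mm farther back than shut.
Start: joints at [-1.128, 0.26, -0.138, 1.173, 0, 1.571], TCP at [0.225, -0.474, 0.231] pointing down, gripper open.
Joint ranges: [-2.78, 2.78], [-0.83, 1.72], [-1.28, 1.37], [-1.9, 2.12], [-1.57, 1.48], [-3.14, 3.14]. Speed limits (rad/s): [2.57, 2.57, 3.14, 3.14, 3.14, 3.14].

### API

Orientations are given as a rotation vector (axis times angle).
In Python, from plant import bot, viewer, order gives the robot as it stands. The module is installed in compiled form; this text tells all that it offers.
- The arm moves only by the tool arm_command, never from a script. Its argument "series" is a list of rows, each a list of 2 entries, a list of its own where there are three numbers: the shift along the tool's x, y, z normalised to -1 to 1, where 1 is 1 m, then the turn, a rotation vector about the tool's x, y, z normalised to -1 to 1, where 1 is 30 degrees. A call has exactly 5 rows; each row is the pose to reach, as a shift and turn from the pose measured when the call began, along the tool's axes at that moment; what a row does not reach only later rows make up. A row lasts 1/10 s, in which the tool goes at most 50 mm and 8.59 degrees, less where a joint would pass 70% of its speed; a pose out of reach is approached as far as the arm can. A call with a number of a shift or a turn outside -1 to 1 is refused whole. A call with a gripper value outside its range is refused whole. "gripper" is the finger opening in mm, from 0 to 85.4, set as the call begins (left out, the last holds). The fingers move at their own pace and stop on an object; "force" is the grip in N (left out, the last holds). Time passes only in rows, so rows that repeat a pose let the fingers close, or fill a call up. It gives the time, the measured TCP pose, the force and the opening at its end, in the units of the state.
- bot.state(): the state, without advancing time (a new reading comes with each control period).
- viewer.read_camera(name): name is "scene" or "top" or "wrist"; returns a dict with "pixels" (384x512x3 uint8, red, green, blue), "range_z" (384x512 float32, m along the optical axis (not along the pixel's ray), 0 where there is no reading), "fx", "fy", "cx", "cy" (pixels), "pose" (4x4, takes a point from camera to world coordinates); the wrist camera has in their place "hand_eye" (4x4, takes a point from camera to tool coordinates, whose origin is the TCP and whose axes are the tool frame's). Camera axes: x right, y up, looking along -z (the intrinsics and any distortion apply to the point x, -y, -z); pixel columns grow to the right and rows downward; lengths in m; the calibration is good to about 2 mm. A picture is of the moment at which its call begins: read the wrist's pose just before it.
- order.close_job(): hands the job in, once; it reports no verdict.
The state is a dict: "time": time; "joint_pos": joint angles; "dq": joint speeds; "joint_efforts": joint torques, N m; "eef_pos": TCP position; "tcp_rot": TCP orientation; "contact_force": force on the tool from outside, world axes, zero at the start; "ft_torque": the same for the moment, N m; "finger_gap": finger opening in m.
Only numpy, scipy, OpenCV 4.12 (cv2) and the standard library are available. Lean on these libraries where they do the work, as an engineer would, in place of code of your own. Each camera call takes 0.05 s, during which the arm holds its last target.

## Working session

There is one attempt and no reset: what is moved stays moved. The work goes in short steps, Python scripts to look and compute and a tool call to move; the robot and the scene stay as the last step left them, time stands still between calls to the robot, and variables do not carry over. Pictures are saved under pics/ and viewed, and the job is handed in when it is done.

Besides the shell and the picture viewer there is one more tool, called after "Emit:" as name([rows], argument=value, ...), one row to a line, values as JSON. arm_command: Moves the arm, as the interface text tells. Its arguments: {"type":"object","properties":{"series":{"type":"array","items":{"type":"array"}},"gripper":{"type":"number"},"force":{"type":"number"}},"required":["series"]}

```bash
mkdir -p pics
cat > h.py <<'E'
import numpy as np, cv2
from plant import bot, viewer, order
from scipy.spatial.transform import Rotation as R
def grab(name,tag):
    s=bot.state(); c=viewer.read_camera(name)
    if name=="wrist":
        T=np.eye(4);T[:3,:3]=R.from_rotvec(s["tcp_rot"]).as_matrix();T[:3,3]=s["eef_pos"]
        P=T@c["hand_eye"]
    else: P=np.array(c["pose"])
    cv2.imwrite(f"pics/{tag}.png",c["pixels"][:,:,::-1])
    d=c["range_z"];v,u=np.mgrid[:384,:512]
    X=np.stack([(u-c["cx"])/c["fx"]*d,-(v-c["cy"])/c["fy"]*d,-d],-1)
    W=X@P[:3,:3].T+P[:3,3]; W[d==0]=np.nan
    np.savez(f"{tag}.npz",W=W,rgb=c["pixels"],P=P)
    return c,W
E
python3 - <<'E'
from h import *
s=bot.state();print(s)
for n in("top","scene"):
    c,W=grab(n,n+"0");print([k for k in c],c["fx"],c["cx"],c["cy"],c["pose"])
a=cv2.imread("pics/top0.png")
E
```

```text
{'time': 0.0, 'joint_pos': array([-1.12799039e+00,  2.60674240e-01, -1.39402771e-01,  1.17272041e+00,
        6.87362461e-07,  1.57082870e+00]), 'dq': array([-1.06587644e-03, -3.88371986e-04, -1.16884348e-03, -2.49167073e-05,
        1.75309639e-04, -1.43422574e-03]), 'joint_efforts': array([ 1.18703727e-03, -4.05688012e+01,  2.53917503e+01,  1.90188544e-02,
       -1.98703270e-05, -8.08784080e-06]), 'eef_pos': array([ 0.2246472 , -0.47372595,  0.2304573 ]), 'tcp_rot': array([-2.65410951,  1.67886168,  0.00265504]), 'contact_force': array([-0.50305138, -0.38708639,  0.38100776]), 'ft_torque': array([0.00339219, 0.00316046, 0.00386055]), 'finger_gap': 0.0853681787154468}
['pixels', 'range_z', 'fx', 'fy', 'cx', 'cy', 'pose'] 416.44197893852476 248.84639674196532 192.58027379167822 [[-0.01369329  0.99085932 -0.13420247  0.40775013]
 [-0.99988219 -0.01450006 -0.005036   -0.11180813]
 [-0.00693592  0.1341177   0.99094114  1.10651113]
 [ 0.          0.          0.          1.        ]]
['pixels', 'range_z', 'fx', 'fy', 'cx', 'cy', 'pose'] 389.6145432403633 258.4129274537638 187.60938078325938 [[-0.41825528 -0.56456145  0.71157072  1.14094216]
 [ 0.90831484 -0.25550385  0.33118263  0.18044896]
 [-0.00516388  0.78484913  0.61966538  0.60148898]
 [ 0.          0.          0.          1.        ]]
```

View pics/top0.png

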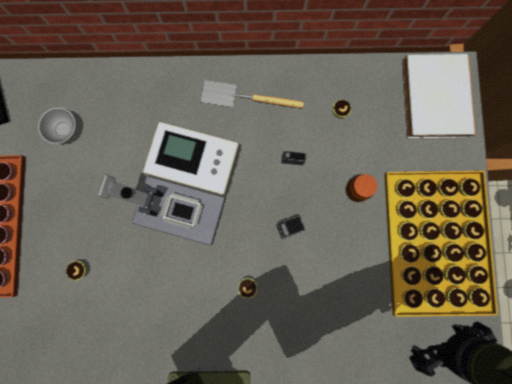

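View pics/scene0.png

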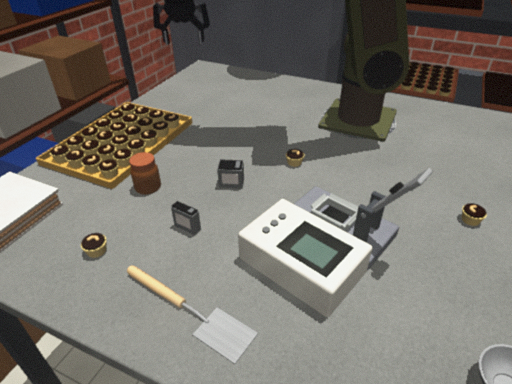

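The top view shows the wide cartridge at (290,226), the slim one at (292,158), the cradle at (183,209), the housing at (193,157) and the clamp leaning left from (153,195) to (105,186).

Run:
```python
from h import *
for t in("top0","scene0"):
    z=np.load(t+".npz");W=z["W"];g=z["rgb"]
    print(t)
    def reg(m,n):
        k,l,st,ce=cv2.connectedComponentsWithStats(m.astype(np.uint8))
        for i in range(1,k):
            if st[i,4]>40:
                p=W[l==i]; xy=p[:,:2].astype(np.float32)
                r=cv2.minAreaRect(xy)
                print(n,ce[i].round(),st[i,4],"mean",p.mean(0).round(4),"rect",np.round(r[0],4),np.round(r[1],4),round(r[2],1),"z",np.percentile(p[:,2],[5,50,95]).round(4))
    ok=(W[...,0]>0.2)&(W[...,0]<0.75)&(W[...,1]>-0.35)&(W[...,1]<0.35)
    reg(ok&(W[...,2]>0.05)&(W[...,2]<0.07),"z60")
    reg(ok&(W[...,2]>0.07)&(W[...,2]<0.085),"z75")
    reg(ok&(W[...,2]>0.09)&(W[...,2]<0.3),"clamp")
    reg(ok&(W[...,2]>0.01)&(W[...,2]<0.025),"base")
    reg(ok&(W[...,2]>0.045)&(W[...,2]<0.057),"lip")
```

```text
top0
z60 [294. 156.] 208 mean [ 0.6428 -0.2226  0.0591] rect [ 0.6444 -0.2232] [0.0601 0.0237] 82.5 z [0.0527 0.0599 0.0631]
z60 [200. 188.] 56 mean [0.5615 0.0175 0.0621] rect [0.5622 0.0198] [0.1294 0.0052] 76.0 z [0.0519 0.0632 0.0696]
z60 [184. 198.] 87 mean [0.5402 0.0586 0.0527] rect [0.5385 0.0584] [0.0735 0.0124] 74.5 z [0.0502 0.0525 0.056 ]
z60 [171. 216.] 141 mean [0.494  0.0908 0.0531] rect [0.492  0.0896] [0.1025 0.0452] 36.4 z [0.0502 0.0526 0.0572]
z60 [197. 215.] 57 mean [0.4954 0.025  0.0529] rect [0.4966 0.0256] [0.0088 0.0497] 73.7 z [0.0503 0.053  0.0562]
z60 [290. 227.] 377 mean [ 0.462  -0.2095  0.0603] rect [ 0.4624 -0.21  ] [0.0396 0.06  ] 20.8 z [0.0552 0.0606 0.0637]
z75 [190. 158.] 4487 mean [0.6389 0.0403 0.0769] rect [0.6407 0.041 ] [0.215 0.14 ] 73.6 z [0.0729 0.0767 0.0813]
clamp [127. 193.] 989 mean [0.5386 0.1718 0.1592] rect [0.5385 0.1708] [0.0969 0.0674] 74.0 z [0.1053 0.1663 0.2154]
lip [180. 210.] 480 mean [0.5086 0.0683 0.0508] rect [0.5081 0.0678] [0.0963 0.0758] 73.7 z [0.0463 0.0507 0.0555]
scene0
z60 [230. 166.] 301 mean [ 0.4671 -0.2076  0.
[... 1704 characters left out ...]

base [312. 281.] 730 mean [0.6801 0.0744 0.0177] rect [0.6479 0.1052] [0.1645 0.3375] 34.4 z [0.0108 0.0178 0.0245]
lip [231. 170.] 121 mean [ 0.4765 -0.2017  0.0518] rect [ 0.4741 -0.1983] [0.0319 0.0689] 50.2 z [0.0456 0.0523 0.0564]
lip [335. 208.] 473 mean [0.5019 0.0635 0.0499] rect [0.5081 0.0657] [0.0958 0.0765] 72.6 z [0.0458 0.0497 0.0541]
lip [185. 214.] 137 mean [ 0.6532 -0.2168  0.0518] rect [ 0.6541 -0.2225] [0.0201 0.0637] 10.1 z [0.0455 0.0521 0.0565]
lip [360. 234.] 70 mean [0.5592 0.1315 0.0507] rect [0.5588 0.131 ] [0.03   0.0089] 88.3 z [0.0456 0.0508 0.0559]
lip [300. 274.] 530 mean [0.7028 0.0554 0.0511] rect [0.6976 0.0552] [0.1118 0.2499] 15.3 z [0.0456 0.0512 0.0564]
```

Run:
```python
import cv2
a=cv2.imread("pics/top0.png")
cv2.imwrite("pics/top0z.png",cv2.resize(a[110:260,90:330],None,fx=3.3,fy=3.3,interpolation=cv2.INTER_CUBIC))
a=cv2.imread("pics/scene0.png")
cv2.imwrite("pics/scene0z.png",cv2.resize(a[130:310,120:450],None,fx=2.4,fy=2.4,interpolation=cv2.INTER_CUBIC))
```

```text
(no output)
```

View pics/top0z.png

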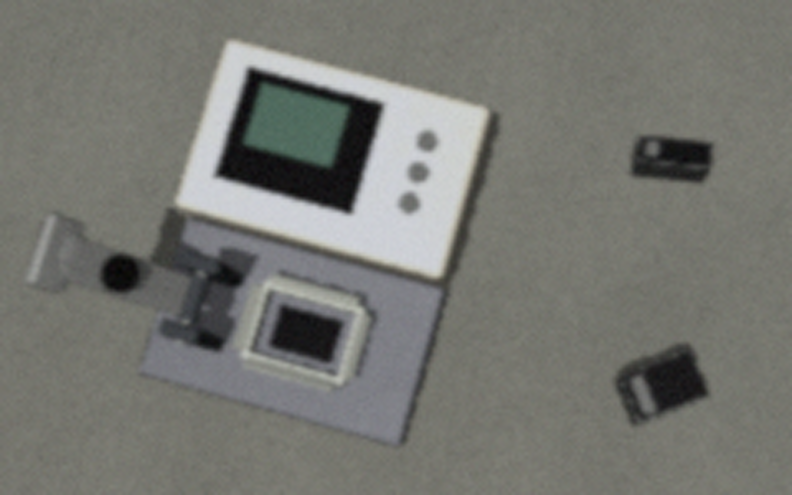

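View pics/scene0z.png

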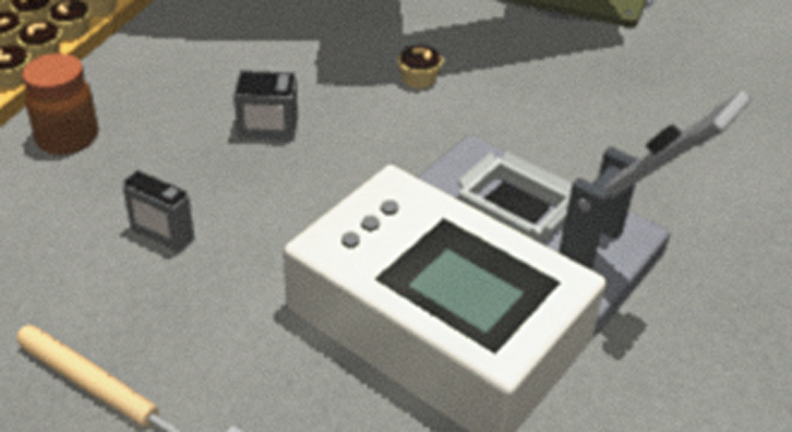

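```bash
cat >> h.py <<'E'
C=np.array([0.5081,0.067]); CY=np.deg2rad(-16.4)
cx=np.array([np.cos(CY),np.sin(CY)]); cy=np.array([-np.sin(CY),np.cos(CY)])
def cod(x,y,z): 
    p=C+x*cx+y*cy; return np.array([p[0],p[1],z])
def incod(p): d=np.asarray(p)[...,:2]-C; return np.stack([d@cx,d@cy,np.asarray(p)[...,2]],-1)
def go(p,yaw_deg):
    "tool down, tool x at yaw; prints shift & turn (units of 30deg)"
    s=bot.state();Rc=R.from_rotvec(s["tcp_rot"])
    y=np.deg2rad(yaw_deg);X=np.array([np.cos(y),np.sin(y),0]);Z=np.array([0,0,-1.]);
    Rt=R.from_matrix(np.stack([X,np.cross(Z,X),Z],1))
    sh=Rc.inv().apply(np.asarray(p)-s["eef_pos"]);t=(Rc.inv()*Rt).as_rotvec(degrees=True)/30
    print("shift",sh.round(4).tolist(),"turn",t.round(3).tolist(),"| t",round(s["time"],2),"pos",s["eef_pos"].round(4),"F",s["contact_force"].round(1),"gap",round(s["finger_gap"],4))
E
python3 - <<'E'
from h import *
go([0.4624,-0.21,0.15],20.8)
for t in("top0","scene0"):
    W=np.load(t+".npz")["W"].reshape(-1,3);W=W[~np.isnan(W[:,0])];q=incod(W)
    m=(abs(q[:,0])<.03)&(q[:,1]>.08)&(q[:,1]<.25)&(q[:,2]>.118)&(q[:,2]<.3)
    q=q[m];i=q[:,2]>.19
    print(t,np.polyfit(q[:,1],q[:,2],1),q.min(0),q.max(0),np.arctan2(q[i,2].mean()-.1,-(q[i,1].mean()-.075)))
E
```

```text
shift [-0.1364, -0.3278, 0.0808] turn [-0.003, 0.003, -2.848] | t 0.1 pos [ 0.2247 -0.4738  0.2306] F [0.2 0.1 0.4] gap 0.0852
top0 [1.44628410e+00 4.47771253e-04] [-0.02506339  0.08106451  0.11815495] [0.0261454  0.15666203 0.22088558] 2.1375501875820095
scene0 [ 1.43064367 -0.00190251] [-0.02533582  0.08746344  0.11957163] [0.02698256 0.15523648 0.21753339] 2.155441485392755
```

Emit:
arm_command([
  [[-0.02, -0.04, 0.0], [0, 0, -0.2]],
  [[-0.04, -0.08, 0.0], [0, 0, -0.45]],
  [[-0.06, -0.12, 0.01], [0, 0, -0.7]],
  [[-0.07, -0.17, 0.02], [0, 0, -0.95]],
  [[-0.08, -0.2, 0.03], [0, 0, -0.95]],
], gripper=85, force=40)

```text
time: 0.6
eef_pos: [0.3729, -0.314, 0.2003]
tcp_rot: [-2.987, 0.968, 0.001]
contact_force: [0.8, -0.7, 0.1]
finger_gap: 0.0848
```

Run:
```python
from h import *
go([0.4624,-0.21,0.17],20.8)
```

```text
shift [0.0115, -0.1367, 0.0305] turn [-0.003, 0.0, -1.891] | t 0.6 pos [ 0.3729 -0.314   0.2003] F [ 0.8 -0.7  0.1] gap 0.0848
```

Emit:
arm_command([
  [[0, -0.03, 0.01], [0, 0, -0.25]],
  [[0.005, -0.065, 0.01], [0, 0, -0.5]],
  [[0.01, -0.1, 0.02], [0, 0, -0.75]],
  [[0.011, -0.137, 0.03], [0, 0, -0.95]],
  [[0.011, -0.137, 0.03], [0, 0, -0.95]],
])

```text
time: 1.1
eef_pos: [0.4634, -0.2061, 0.1688]
tcp_rot: [-3.132, 0.193, 0.003]
contact_force: [0.2, -0.1, -0.5]
finger_gap: 0.085
```

Emit:
arm_command([
  [[0, 0, 0], [0, 0, -0.25]],
  [[0, 0, 0], [0, 0, -0.5]],
  [[0, 0, 0], [0, 0, -0.75]],
  [[0, 0, 0], [0, 0, -0.94]],
  [[0, 0, 0], [0, 0, -0.94]],
])

```text
time: 1.6
eef_pos: [0.4627, -0.2065, 0.1687]
tcp_rot: [-3.084, -0.573, 0.002]
contact_force: [-0.4, -0.6, 0.2]
finger_gap: 0.0851
```

Run:
```python
from h import *
c,W=grab("wrist","w1")
ok=(W[...,2]>0.05)&(W[...,2]<0.07)&(np.hypot(W[...,0]-.46,W[...,1]+.21)<.07)
k,l,st,ce=cv2.connectedComponentsWithStats(ok.astype(np.uint8))
for i in range(1,k):
    if st[i,4]>200:
        p=W[l==i];r=cv2.minAreaRect(p[:,:2].astype(np.float32));print(ce[i],r,p[:,2].mean())
go([0.4624,-0.21,0.024],20.8)
```

```text
[250.98346757 186.65578635] ((0.46258533000946045, -0.21078422665596008), (0.040034301578998566, 0.05964498221874237), 19.66098403930664) 0.059653829433248214
shift [-0.0016, 0.0038, 0.1447] turn [-0.009, 0.001, 0.005] | t 1.65 pos [ 0.4628 -0.2065  0.1687] F [-0.1  0.2 -0.1] gap 0.085
```

View pics/w1.png

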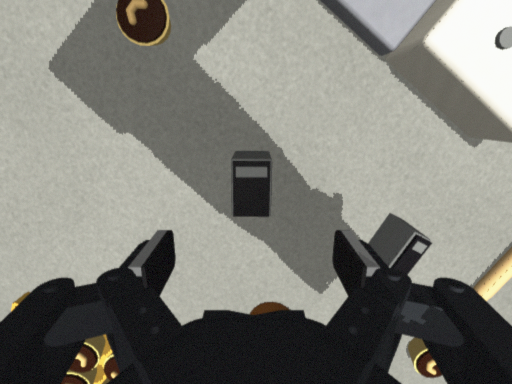

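The wrist view shows the wide cartridge at (251,185) between the open jaws. It agrees with the top camera to about 1 mm.

Emit:
arm_command([
  [[-0.002, 0.004, 0.03], [0, 0, 0.03]],
  [[-0.002, 0.004, 0.06], [0, 0, 0.03]],
  [[-0.002, 0.004, 0.09], [0, 0, 0.03]],
  [[-0.002, 0.004, 0.12], [0, 0, 0.03]],
  [[-0.002, 0.004, 0.145], [0, 0, 0.03]],
])

```text
time: 2.15
eef_pos: [0.4612, -0.2104, 0.0223]
tcp_rot: [-3.09, -0.541, 0.004]
contact_force: [-0.0, 0.1, 0.3]
finger_gap: 0.0851
```

Emit:
arm_command([
  [[0, 0, 0], [0, 0, 0]],
  [[0, 0, 0], [0, 0, 0]],
  [[0, 0, 0], [0, 0, 0]],
  [[0, 0, 0], [0, 0, 0]],
  [[0, 0, 0], [0, 0, 0]],
], gripper=20, force=40)

```text
time: 2.65
eef_pos: [0.4627, -0.2112, 0.0238]
tcp_rot: [-3.092, -0.541, -0.001]
contact_force: [0.8, 0.1, 5.0]
finger_gap: 0.0393
```

Emit:
arm_command([
  [[0, 0, 0], [0, 0, 0]],
  [[0, 0, 0], [0, 0, 0]],
  [[0, 0, 0], [0, 0, 0]],
  [[0, 0, 0], [0, 0, 0]],
  [[0, 0, 0], [0, 0, 0]],
])

```text
time: 3.15
eef_pos: [0.4625, -0.2111, 0.0239]
tcp_rot: [-3.092, -0.541, -0.0]
contact_force: [-1.4, -0.5, 1.4]
finger_gap: 0.0394
```

Run:
```python
from h import *
go([0.4625,-0.2107,0.12],20.8)
```

```text
shift [0.0001, -0.0006, -0.0961] turn [-0.006, -0.001, -0.031] | t 3.15 pos [ 0.4625 -0.2111  0.0239] F [-1.4 -0.5  1.4] gap 0.0394
```

Emit:
arm_command([
  [[0, 0, -0.015], [0, 0, 0]],
  [[0, 0, -0.04], [0, 0, 0]],
  [[0, 0, -0.07], [0, 0, 0]],
  [[0, 0, -0.1], [0, 0, 0]],
  [[0, 0, -0.12], [0, 0, 0]],
])

```text
time: 3.65
eef_pos: [0.4631, -0.2117, 0.1456]
tcp_rot: [-3.093, -0.541, -0.003]
contact_force: [1.2, 0.7, -1.0]
finger_gap: 0.0394
```

Run:
```python
from h import *
go([*C,0.144],-16.4)
```

```text
shift [0.137, -0.2468, 0.0023] turn [-0.004, -0.003, 1.208] | t 3.65 pos [ 0.4631 -0.2117  0.1456] F [ 1.2  0.7 -1. ] gap 0.0394
```

Emit:
arm_command([
  [[0.015, -0.025, 0], [0, 0, 0.2]],
  [[0.03, -0.055, 0], [0, 0, 0.4]],
  [[0.05, -0.09, 0], [0, 0, 0.6]],
  [[0.065, -0.12, 0], [0, 0, 0.8]],
  [[0.08, -0.145, 0], [0, 0, 0.9]],
])

```text
time: 4.15
eef_pos: [0.4885, -0.0464, 0.1457]
tcp_rot: [-3.133, 0.199, -0.0]
contact_force: [-0.2, -0.5, -1.7]
finger_gap: 0.0393
```

Run:
```python
from h import *
go([*C,0.144],-16.4)
```

```text
shift [0.0051, -0.115, 0.002] turn [-0.005, 0.001, 0.304] | t 4.15 pos [ 0.4885 -0.0464  0.1457] F [-0.2 -0.5 -1.7] gap 0.0393
```

Emit:
arm_command([
  [[0.001, -0.03, 0], [0, 0, 0.1]],
  [[0.003, -0.06, 0], [0, 0, 0.2]],
  [[0.004, -0.09, 0], [0, 0, 0.3]],
  [[0.005, -0.115, 0], [0, 0, 0.3]],
  [[0.005, -0.115, 0], [0, 0, 0.3]],
])

```text
time: 4.65
eef_pos: [0.5085, 0.0697, 0.1456]
tcp_rot: [-3.107, 0.438, 0.0]
contact_force: [0.3, 0.0, -0.7]
finger_gap: 0.0396
```

Run:
```python
from h import *
go([*C,0.0],-16.4)
for n in("scene","wrist"):
    c,W=grab(n,n+"2")
    q=incod(W); print(n)
    for lo,hi,nm in((.045,.056,"lip"),(.165-.02,.2,"carttop")):
        m=(abs(q[...,0])<.06)&(abs(q[...,1])<.058)&(q[...,2]>lo)&(q[...,2]<hi)
        p=q[m]; 
        if len(p)>30: print(nm,len(p),cv2.minAreaRect(p[:,:2].astype(np.float32)),np.percentile(p[:,2],[5,50,95]))
```

```text
shift [0.0005, 0.0032, 0.1456] turn [-0.007, 0.001, 0.011] | t 4.65 pos [0.5085 0.0697 0.1456] F [ 0.3  0.  -0.7] gap 0.0396
scene
lip 477 ((0.0006435401737689972, -0.001170128583908081), (0.09571600705385208, 0.07618555426597595), 89.83321380615234) [0.0459502  0.04950061 0.05447995]
carttop 829 ((0.004072114825248718, 0.010373163968324661), (0.05466809123754501, 0.09860577434301376), 60.2728157043457) [0.14880591 0.17507147 0.19731803]
wrist
lip 1802 ((0.0007652193307876587, 0.018867583945393562), (0.056978899985551834, 0.07709698379039764), 88.2701416015625) [0.04655803 0.05072855 0.05411721]
carttop 14619 ((3.842264413833618e-05, 0.004638120532035828), (0.10546952486038208, 0.0546652153134346), 0.7731677889823914) [0.15981028 0.18189629 0.19786662]
```

View pics/wrist2.png

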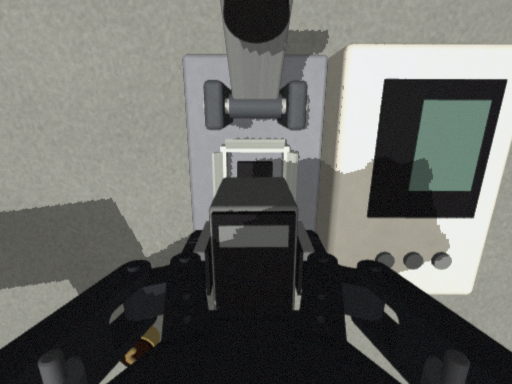

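View pics/scene2.png

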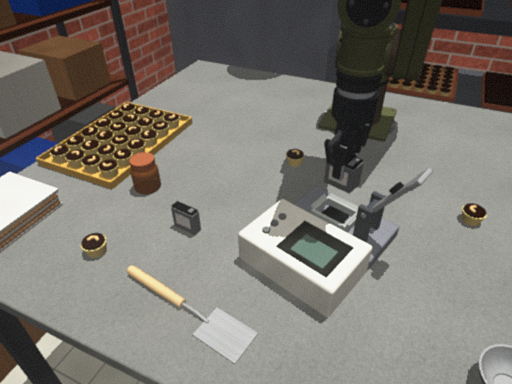

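The wrist view shows the cartridge top at (254,265), squarely aligned over the cradle lips at (255,150), with the clamp ahead at (258,30). I'm checking how far the wrist camera clears the clamp before lowering.

Run:
```python
from h import *
P=np.load("wrist2.npz")["P"]; print("cam in coder frame",incod(P[:3,3]), "look",-P[:3,2])
go([*C,0.066],-16.4)
W=np.load("wrist2.npz")["W"];q=incod(W)
m=(abs(q[...,0])<.03)&(q[...,1]>.08)&(q[...,2]>.12); print(q[m].max(0),q[m].min(0))
```

```text
cam in coder frame [-0.00057187  0.07200657  0.28844153] look [-0.07639067 -0.26322452 -0.96170542]
shift [0.0007, 0.0003, 0.0796] turn [-0.003, 0.003, 0.007] | t 4.75 pos [0.5076 0.0673 0.1456] F [ 0.5 -0.4 -0.3] gap 0.0391
[0.01526969 0.11491779 0.17565202] [-0.01485357  0.0863355   0.12002453]
```

Emit:
arm_command([
  [[0.001, 0, 0.02], [0, 0, 0]],
  [[0.001, 0, 0.04], [0, 0, 0]],
  [[0.001, 0, 0.055], [0, 0, 0]],
  [[0.001, 0, 0.07], [0, 0, 0]],
  [[0.001, 0, 0.078], [0, 0, 0]],
])

```text
time: 5.25
eef_pos: [0.5072, 0.0658, 0.0662]
tcp_rot: [-3.109, 0.445, 0.006]
contact_force: [-1.0, -0.4, -1.3]
finger_gap: 0.0391
```

Emit:
arm_command([
  [[0, 0, 0.002], [0, 0, 0]],
  [[0, 0, 0.003], [0, 0, 0]],
  [[0, 0, 0.004], [0, 0, 0]],
  [[0, 0, 0.005], [0, 0, 0]],
  [[0, 0, 0.005], [0, 0, 0]],
])

```text
time: 5.75
eef_pos: [0.5078, 0.0658, 0.0619]
tcp_rot: [-3.109, 0.445, 0.003]
contact_force: [-1.2, 0.0, 0.5]
finger_gap: 0.0393
```

Run:
```python
from h import *
go([*C,0.062],-16.4)
c,W=grab("scene","scene3")
cv2.imwrite("pics/scene3z.png",cv2.resize(cv2.imread("pics/scene3.png")[110:300,230:450],None,fx=3,fy=3,interpolation=2))
```

```text
shift [-0.0001, -0.0012, -0.0001] turn [-0.001, 0.004, 0.003] | t 5.75 pos [0.5078 0.0658 0.0619] F [-1.2  0.   0.5] gap 0.0393
```

View pics/scene3z.png

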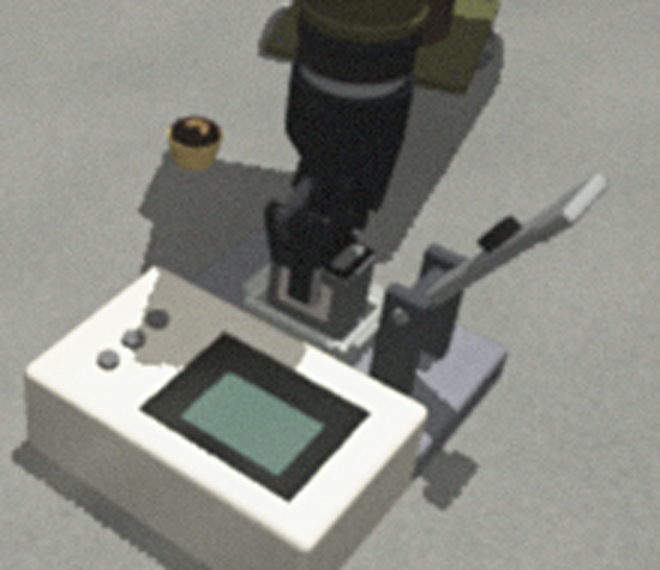

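The zoomed scene view shows the cartridge inside the cradle lips at about (310,300), with the clamp open. Releasing it.

Emit:
arm_command([
  [[0, 0, 0], [0, 0, 0]],
  [[0, 0, 0], [0, 0, 0]],
  [[0, 0, 0], [0, 0, 0]],
  [[0, 0, 0], [0, 0, 0]],
  [[0, 0, 0], [0, 0, 0]],
], gripper=62)

```text
time: 6.3
eef_pos: [0.5078, 0.0659, 0.0618]
tcp_rot: [-3.109, 0.445, 0.003]
contact_force: [0.6, -0.5, -0.3]
finger_gap: 0.062
```

Emit:
arm_command([
  [[0, 0, -0.01], [0, 0, 0]],
  [[0, 0, -0.03], [0, 0, 0]],
  [[0, 0, -0.06], [0, 0, 0]],
  [[0, 0, -0.1], [0, 0, 0]],
  [[0, 0, -0.14], [0, 0, 0]],
])

```text
time: 6.8
eef_pos: [0.5076, 0.0656, 0.2037]
tcp_rot: [-3.109, 0.445, 0.004]
contact_force: [0.4, 0.5, 0.4]
finger_gap: 0.062
```

Run:
```python
from h import *
c,W=grab("wrist","w4"); q=incod(W)
m=(abs(q[...,0])<.045)&(abs(q[...,1])<.055)&(q[...,2]>.088)&(q[...,2]<.107)
k,l,st,ce=cv2.connectedComponentsWithStats(m.astype(np.uint8))
for i in range(1,k):
    if st[i,4]>100: p=q[l==i]; print(ce[i],len(p),cv2.minAreaRect(p[:,:2].astype(np.float32)),np.percentile(p[:,2],[5,50,95]))
go([*C,0.2],-16.4)
```

```text
[254.02743653 183.08271908] 2442 ((8.65645706653595e-05, -0.00032076984643936157), (0.03983995318412781, 0.0590689443051815), 1.1895623207092285) [0.09330991 0.09819509 0.09945503]
shift [-0.0037, 0.0002, 0.0107] turn [-0.01, -0.015, 0.003] | t 6.85 pos [0.5116 0.0661 0.2107] F [ 1.5 -0.1  3.7] gap 0.062
```

View pics/w4.png

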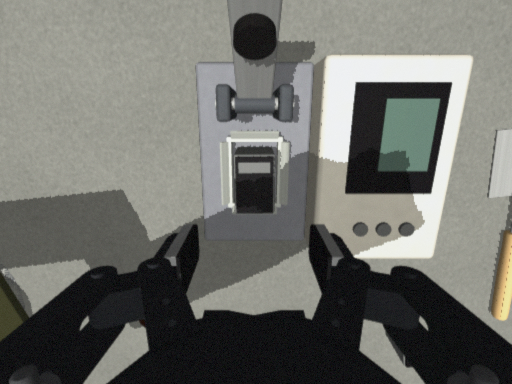

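The cartridge sits within 0.5 mm of the cradle centre with its top at 98 mm, so it is on the seat. The wrist view shows it at (254,183). Next: close the fingers, go over the clamp and come down behind it.

Emit:
arm_command([
  [[0, 0, -0.03], [0, 0, 0]],
  [[0, 0, -0.06], [0, 0, 0]],
  [[0, -0.03, -0.065], [0, 0, 0]],
  [[0, -0.07, -0.065], [0, 0, 0]],
  [[0, -0.11, -0.065], [0, 0, 0]],
], gripper=0)

```text
time: 7.35
eef_pos: [0.5424, 0.1724, 0.2777]
tcp_rot: [-3.105, 0.447, -0.017]
contact_force: [1.5, -0.2, 0.6]
finger_gap: -0.0
```

Emit:
arm_command([
  [[0, -0.03, 0], [0, 0, 0]],
  [[0, -0.06, 0], [0, 0, 0]],
  [[0, -0.09, 0], [0, 0, 0]],
  [[0, -0.09, 0], [0, 0, 0]],
  [[0, -0.09, 0], [0, 0, 0]],
])

```text
time: 7.85
eef_pos: [0.5676, 0.2591, 0.2782]
tcp_rot: [-3.106, 0.445, -0.016]
contact_force: [-0.4, 0.7, -0.0]
finger_gap: -0.0001
```

Run:
```python
from h import *
print(incod(bot.state()["eef_pos"]))
go(cod(0,.2,.175),-16.4)
c,W=grab("scene","scene5")
```

```text
[0.00279082 0.20110566 0.27821936]
shift [-0.0038, 0.0017, 0.1032] turn [-0.011, -0.019, 0.003] | t 7.85 pos [0.5676 0.2591 0.2782] F [-0.4  0.7 -0. ] gap -0.0001
```

View pics/scene5.png

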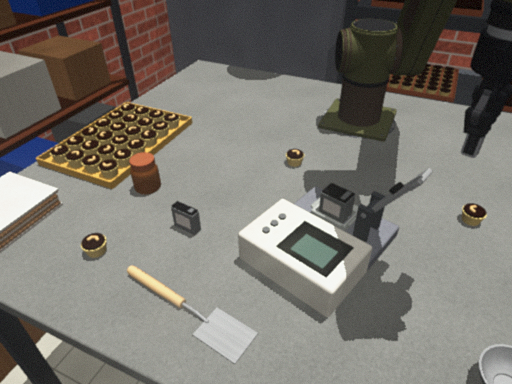

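The scene shows the wide cartridge upright in the cradle at (337,200), the clamp end at (428,176), and the closed fingers behind and above it at (472,145).

Emit:
arm_command([
  [[-0.004, 0.002, 0.03], [0, 0, 0]],
  [[-0.004, 0.002, 0.06], [0, 0, 0]],
  [[-0.004, 0.002, 0.085], [0, 0, 0]],
  [[-0.004, 0.002, 0.1], [0, 0, 0]],
  [[-0.004, 0.002, 0.1], [0, 0, 0]],
])

```text
time: 8.4
eef_pos: [0.5621, 0.2557, 0.1762]
tcp_rot: [-3.108, 0.449, -0.01]
contact_force: [-0.4, 0.3, 0.0]
finger_gap: 0.0004
```

Emit:
arm_command([
  [[0, 0.01, 0], [0, 0, 0]],
  [[0, 0.02, 0], [0, 0, 0]],
  [[0, 0.03, -0.004], [0, 0, 0]],
  [[0, 0.04, -0.008], [0, 0, 0]],
  [[0, 0.05, -0.012], [0, 0, 0]],
])

```text
time: 8.9
eef_pos: [0.5491, 0.2103, 0.191]
tcp_rot: [-3.1, 0.447, -0.014]
contact_force: [-1.4, 10.1, 6.1]
finger_gap: 0.0001
```

Run:
```python
from h import *
print(incod(bot.state()["eef_pos"]))
go(cod(0,.12,.2),-16.4)
c,W=grab("scene","scene6")
cv2.imwrite("pics/scene6z.png",cv2.resize(cv2.imread("pics/scene6.png")[60:300,280:512],None,fx=2.4,fy=2.4,interpolation=2))
```

```text
[-0.0010965   0.149013    0.19095237]
shift [0.0012, 0.0289, -0.0094] turn [-0.021, -0.014, 0.0] | t 8.9 pos [0.5491 0.2103 0.191 ] F [-1.4 10.1  6.1] gap 0.0001
```

View pics/scene6z.png

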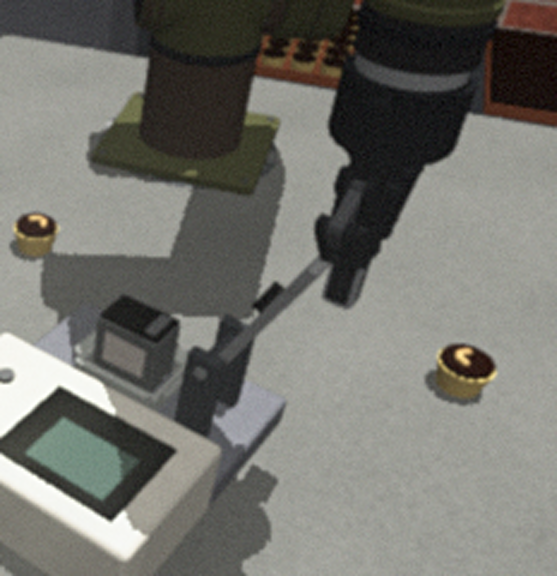

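The fingers are touching the back of the clamp's end plate (about (330,265) in the zoom) with about 10 N, and the clamp is moving. Continuing.

Emit:
arm_command([
  [[0.001, 0.01, -0.004], [0, 0, 0]],
  [[0.001, 0.02, -0.008], [0, 0, 0]],
  [[0.001, 0.03, -0.012], [0, 0, 0]],
  [[0.001, 0.04, -0.014], [0, 0, 0]],
  [[0.001, 0.052, -0.015], [0, 0, 0]],
])

```text
time: 9.45
eef_pos: [0.5354, 0.159, 0.2079]
tcp_rot: [-3.098, 0.447, -0.018]
contact_force: [-0.0, 5.1, 3.3]
finger_gap: 0.0002
```

Run:
```python
from h import *
print(incod(bot.state()["eef_pos"]))
go(cod(0,.0555,.206),-16.4)
c,W=grab("scene","scene7")
cv2.imwrite("pics/scene7z.png",cv2.resize(cv2.imread("pics/scene7.png")[60:300,280:512],None,fx=2.4,fy=2.4,interpolation=2))
```

```text
[2.03447095e-04 9.59220919e-02 2.07945831e-01]
shift [-0.0002, 0.0404, 0.0014] turn [-0.025, -0.019, -0.001] | t 9.45 pos [0.5354 0.159  0.2079] F [-0.   5.1  3.3] gap 0.0002
```

View pics/scene7z.png

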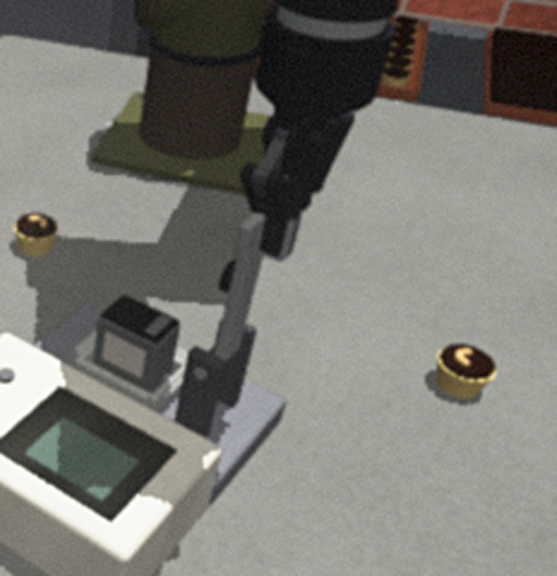

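The clamp is nearly upright, end at (250,225), with the fingers right behind it. Continuing over the top.

Emit:
arm_command([
  [[0, 0.015, -0.002], [0, 0, 0]],
  [[0, 0.03, -0.001], [0, 0, 0]],
  [[0, 0.04, 0.002], [0, 0, 0]],
  [[0, 0.05, 0.005], [0, 0, 0]],
  [[0, 0.06, 0.01], [0, 0, 0]],
])

```text
time: 10.0
eef_pos: [0.5185, 0.099, 0.1984]
tcp_rot: [-3.099, 0.449, -0.022]
contact_force: [-0.1, 2.2, 5.4]
finger_gap: 0.0001
```

Run:
```python
from h import *
print(incod(bot.state()["eef_pos"]))
go(cod(0,.0,.17),-16.4)
c,W=grab("scene","scene8")
cv2.imwrite("pics/scene8z.png",cv2.resize(cv2.imread("pics/scene8.png")[60:300,280:512],None,fx=2.4,fy=2.4,interpolation=2))
```

```text
[0.00092505 0.03360951 0.19842274]
shift [-0.0012, 0.0339, 0.028] turn [-0.022, -0.024, -0.003] | t 10.0 pos [0.5185 0.099  0.1984] F [-0.1  2.2  5.4] gap 0.0001
```

View pics/scene8z.png

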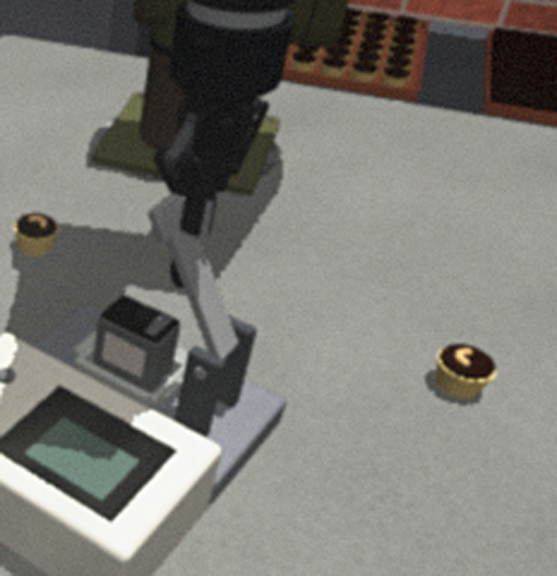

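The clamp is past vertical and folding towards the cradle, at about 1.0 rad, with the fingers at (200,225) on its back.

Emit:
arm_command([
  [[0, 0.01, 0.007], [0, 0, 0]],
  [[0, 0.017, 0.012], [0, 0, 0]],
  [[0, 0.025, 0.02], [0, 0, 0]],
  [[0, 0.033, 0.029], [0, 0, 0]],
  [[0, 0.04, 0.037], [0, 0, 0]],
])

```text
time: 10.55
eef_pos: [0.5071, 0.0584, 0.16]
tcp_rot: [-3.102, 0.452, -0.022]
contact_force: [2.2, 3.7, 3.3]
finger_gap: 0.0003
```

Run:
```python
from h import *
print(incod(bot.state()["eef_pos"]))
go(cod(0,-.028,.13),-16.4)
```

```text
[ 0.00148107 -0.00854278  0.15995858]
shift [-0.0018, 0.0197, 0.0298] turn [-0.017, -0.025, -0.006] | t 10.55 pos [0.5071 0.0584 0.16  ] F [2.2 3.7 3.3] gap 0.0003
```

Next, down to about 0.1 rad, just above where the foot meets the cartridge.

Emit:
arm_command([
  [[-0.001, 0.006, 0.007], [0, 0, 0]],
  [[-0.001, 0.011, 0.014], [0, 0, 0]],
  [[-0.002, 0.015, 0.021], [0, 0, 0]],
  [[-0.002, 0.019, 0.028], [0, 0, 0]],
  [[-0.002, 0.022, 0.035], [0, 0, 0]],
])

```text
time: 11.05
eef_pos: [0.4992, 0.0377, 0.1242]
tcp_rot: [-3.102, 0.452, -0.022]
contact_force: [1.5, 3.7, 3.5]
finger_gap: -0.0002
```

Run:
```python
from h import *
print(incod(bot.state()["eef_pos"]))
go(cod(0,-.036,.11),-16.4)
c,W=grab("scene","scene9")
cv2.imwrite("pics/scene9z.png",cv2.resize(cv2.imread("pics/scene9.png")[60:300,280:512],None,fx=2.4,fy=2.4,interpolation=2))
```

```text
[-0.00031161 -0.03059273  0.12418327]
shift [0.0001, 0.0055, 0.0141] turn [-0.016, -0.024, -0.006] | t 11.05 pos [0.4992 0.0377 0.1242] F [1.5 3.7 3.5] gap -0.0002
```

View pics/scene9z.png

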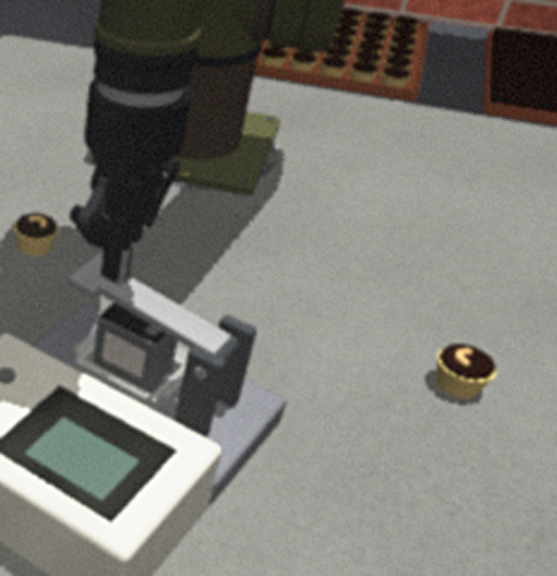

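The clamp is almost level over the cartridge (end at (100,275)), and the cartridge is still upright. Pressing down the last 14 mm plus a little.

Emit:
arm_command([
  [[0, 0.002, 0.003], [0, 0, 0]],
  [[0, 0.003, 0.006], [0, 0, 0]],
  [[0, 0.004, 0.009], [0, 0, 0]],
  [[0, 0.005, 0.012], [0, 0, 0]],
  [[0, 0.005, 0.014], [0, 0, 0]],
])

```text
time: 11.6
eef_pos: [0.4971, 0.0323, 0.1098]
tcp_rot: [-3.104, 0.453, -0.02]
contact_force: [-4.8, 2.9, 26.0]
finger_gap: 0.0002
```

Emit:
arm_command([
  [[0, 0, 0.001], [0, 0, 0]],
  [[0, 0, 0.002], [0, 0, 0]],
  [[0, 0, 0.002], [0, 0, 0]],
  [[0, 0, 0.002], [0, 0, 0]],
  [[0, 0, 0.002], [0, 0, 0]],
])

```text
time: 12.1
eef_pos: [0.4971, 0.0323, 0.1098]
tcp_rot: [-3.103, 0.453, -0.022]
contact_force: [-3.8, 2.6, 19.6]
finger_gap: 0.0001
```

Run:
```python
from h import *
print(incod(bot.state()["eef_pos"]))
go(cod(0,-.036,.11),-16.4)
c,W=grab("scene","scene10");q=incod(W)
m=(abs(q[...,0])<.02)&(q[...,1]>-.06)&(q[...,1]<.07)&(q[...,2]>.1)&(q[...,2]<.118)
p=q[m];print(len(p),np.polyfit(p[:,1],p[:,2],1))
```

```text
[-0.00078952 -0.03642479  0.10980419]
shift [0.0008, -0.0004, -0.0002] turn [-0.014, -0.025, -0.007] | t 12.1 pos [0.4971 0.0323 0.1098] F [-3.8  2.6 19.6] gap 0.0001
686 [-0.00101469  0.10944224]
```

The clamp is at its stop: upper face level at z 109 to 110 mm, force rising to 20–26 N. Retracting.

Emit:
arm_command([
  [[0, 0, -0.02], [0, 0, 0]],
  [[0, 0, -0.05], [0, 0, 0]],
  [[0, 0, -0.09], [0, 0, 0]],
  [[0, 0, -0.13], [0, 0, 0]],
  [[0, 0, -0.16], [0, 0, 0]],
])

```text
time: 12.65
eef_pos: [0.4938, 0.0306, 0.271]
tcp_rot: [-3.106, 0.454, -0.02]
contact_force: [1.7, -0.8, 0.0]
finger_gap: 0.0001
```

Emit:
arm_command([
  [[0, 0.03, 0], [0, 0, 0]],
  [[0, 0.07, 0], [0, 0, 0]],
  [[0, 0.11, 0], [0, 0, 0]],
  [[0, 0.15, 0], [0, 0, 0]],
  [[0, 0.15, 0], [0, 0, 0]],
])

```text
time: 13.15
eef_pos: [0.4479, -0.1173, 0.2692]
tcp_rot: [3.106, -0.464, 0.013]
contact_force: [0.6, 0.6, -0.4]
finger_gap: 0.0001
```

Run:
```python
from h import *
go(cod(0,-.15,.27),-16.4)
for n in("scene","top"):
    c,W=grab(n,n+"11");q=incod(W)
    m=(abs(q[...,0])<.02)&(q[...,1]>-.07)&(q[...,1]<.06)&(q[...,2]>.102)&(q[...,2]<.125)
    p=q[m];print(n,len(p),np.polyfit(p[:,1],p[:,2],1))
    m=(abs(W[...,0]-.645)<.06)&(abs(W[...,1]+.223)<.06)&(W[...,2]>.05)&(W[...,2]<.07)
    print("slim",cv2.minAreaRect(W[m][:,:2].astype(np.float32)))
    m=(abs(q[...,0])<.035)&(abs(q[...,1])<.04)&(q[...,2]>.06)&(q[...,2]<.096)
    p=q[m];print("cart",len(p),p.min(0),p.max(0))
cv2.imwrite("pics/scene11z.png",cv2.resize(cv2.imread("pics/scene11.png")[110:300,230:450],None,fx=3,fy=3,interpolation=2))
```

```text
shift [0.0053, -0.0438, -0.0007] turn [0.001, -0.017, -0.02] | t 13.15 pos [ 0.4479 -0.1173  0.2692] F [ 0.6  0.6 -0.4] gap 0.0001
scene 707 [-0.00513865  0.10947309]
slim ((0.6440695524215698, -0.22361604869365692), (0.059973880648612976, 0.02378518134355545), 82.67268371582031)
cart 511 [-0.02019682 -0.03015301  0.06003227] [0.02211091 0.02998961 0.09517041]
top 609 [-0.00112449  0.11093863]
slim ((0.6440688967704773, -0.2232268899679184), (0.06013021618127823, 0.022262349724769592), 81.90821075439453)
cart 95 [-0.020489   -0.02951989  0.06344833] [0.01976961 0.02969233 0.09577142]
```

View pics/scene11z.png

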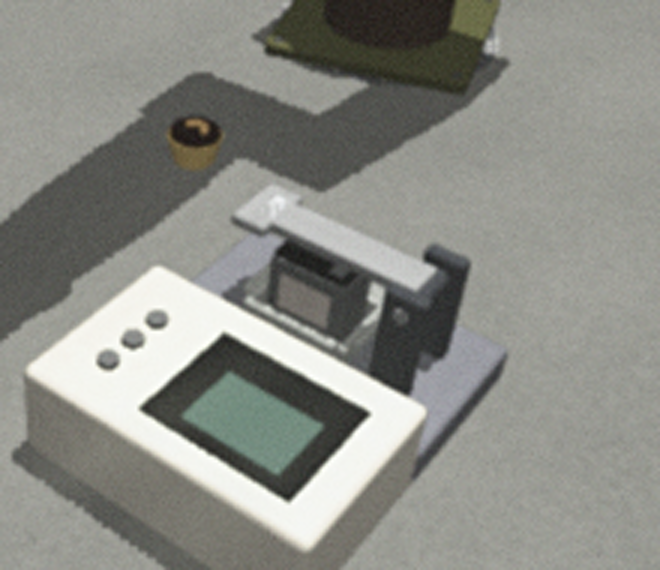

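The clamp lies level over the centred, upright cartridge at about (310,290) in the zoom. The slim cartridge hasn't moved, and the arm is clear.

Run:
```python
from h import *
print(order.close_job())
```

```text
the job is handed in; nothing more can be done
None
```

The wide cartridge is standing in the coder's cradle with the clamp closed over it, and I handed the job in at about 13 s of the 61 s allowed.

- **Cartridge placing:** before I closed the clamp, the wrist camera put it within 0.5 mm and about 1° of the cradle's middle and length. Its top was at 98 mm, so it was on the seat.
- **Clamp:** I pushed it over from behind with the closed fingers, and it stopped with a force of 20 to 26 N. Afterwards its upper face measured level to within 0.005 rad at about 110 mm in both the scene and top cameras.
- **Cartridge driven home:** after closing, the cartridge still measured centred and looked upright. I did not measure its final height directly. That it went down the full 7 mm follows from the clamp being fully closed.
- **Slim cartridge:** it moved less than 2 mm by camera, which is within measuring error.
- **Robot:** the arm was clear of everything at hand-in, with the contact force down to sensor noise.

No check failed or disagreed.

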